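Shim the rocking balance

ROBOT

A 7-joint arm with a two-finger parallel gripper is mounted at the origin on a cart in front of the work surface, level with it; the furniture and walls round the work are solid. World frame = base frame: x ahead of the robot, y to its left, z up, the work surface at z = 0. Lengths are in m, angles in degrees, forces in N, time in s.
With the tool pointing down it reaches from about 0.425 to 0.825 m from the base axis. Payload 3.6 kg.
Tool frame: the origin (TCP) lies where the fingers leave the gripper's body, on its centre line; the fingertips stand 84 mm ahead of it and the grasp point (between the pads) lies ctrl.hold_point_z ahead of it (ctrl.hold_point_z is the distance from the TCP to the grasp point, in m); z points along the fingers, y is the line along which they close (so a half turn about z gives the same grasp; the last joint's range is limited). The gripper opens to 93 mm and grips with 3 to 60 N. Pads are 15 mm wide; open, the fingers measure 128 mm over their backs; the gripper's body (75 mm by 188 mm) begins 65 mm behind the grasp point.
Start: joints at [75.143, 35.231, -0.722, 81.555, 0.464, 63.22, -2.315], TCP at [0.15, -0.632, 0.303] pointing down, gripper open.
Joint ranges: [-178.69, 178.69], [-17.37, 117.87], [-77.05, 75.6], [15.02, 138.74], [-78.02, 258.01], [0.78, 113.62], [-162.83, 162.83]. Speed limits (degrees/s): [159.86, 159.86, 180, 180, 180, 180, 180].

INTERFACE

Orientations are given as [roll, pitch, yaw] about the fixed x, y, z axes, in that order (R = Rz(yaw) Ry(pitch) Rx(roll)).
In Python, from rig import ctrl gives the robot as it stands.
- The arm moves only by the tool step_arm, never from a script. Its argument "targets" is a list that holds one entry, the list of rows, each a list of 7 numbers: the shift along the world's x, y, z in cm, then the turn, a rotation vector about the world's x, y, z in rad, then the finger opening in cm, from 0 to 9.3. In form: [[[tx, ty, tz, wx, wy, wz, fingers], ...]]. A call has 1 to 8 rows; each row shifts and turns the commanded pose from where the row before left it; what a row does not reach is not made up. A row lasts 1/12 s, in which the tool goes at most 41.7 mm and 7.16 degrees, less where a joint would pass 70% of its speed; a pose out of reach is approached as far as the arm can. A call is refused whole if a number of a shift passes 4.17 or a number of a turn 0.125, either way. A call with a gripper value outside its range is refused whole. The fingers move at their own pace and stop on an object; "squeeze" is the grip in N (left out, the last holds). Time passes only in rows, so rows that do not move let the fingers close. It gives the time, the measured TCP pose, the force, the opening and the grip force at its end, in the units of the state.
- ctrl.state(): the state, without advancing time (a new reading comes with each control period).
- ctrl.read_camera(name): name is "scene" or "top"; returns the picture (400x640x3 uint8, blue, green, red); there is no depth.
- ctrl.camera_model(name): a dict with "vertical_fov" (degrees; the focal length in pixels is half the picture's height over the tangent of half this angle, whatever the lens; pixels are square), "cx", "cy" (the principal point, pixels), "rvec" (rotation vector, rad) and "tvec" (3), from world to camera coordinates, as OpenCV has them. Camera axes: x right, y down, z forward; pixel columns grow to the right and rows downward; lengths in m; the calibration is good to about 2 mm. A picture is of the moment at which its call begins. camera_model takes no time and is no camera call.
- ctrl.finish_job(): hands the job in; it is judged then, once.
The state is a dict: "time_s": time; "joint_positions": joint angles; "dq": joint speeds; "tau": joint torques, N m; "tcp_pos": TCP position; "orientation": TCP orientation; "contact_force": force on the tool from outside, world axes, zero at the start; "torque": the same for the moment, N m; "finger_gap": finger opening in m; "grip_force": force on a finger pad.
Only numpy, scipy, OpenCV 4.12 (cv2) and the standard library are available. Lean on these libraries where they do the work, as an engineer would, in place of code of your own. Each camera call takes 0.05 s, during which the arm holds its last target. There are 200 camera calls.

TASK

The laboratory balance rocks because its front right foot, below the blue dot, is too short. With the fingertips push the yellow wedge along the bench, thin end first, under that foot until it just fills the gap, with the foot on the middle of its width; do not pick the wedge up and do not shove the balance along the bench. Then press down firmly on the blue dot for a moment to check that the balance stays level and no longer rocks, and leave the wedge in place and the beaker, tape and mug where they are.

Things in the scene. Friction and masses are not known exactly. Their poses are not given: they have to be found in the camera images.
- balance: White balance, casing 160 (x) x 170 (y) mm, 24 to 66 mm above the bench; steel pan (100 mm, top 8 mm higher) in the middle. Loose, 2.5 kg. Round rubber feet at x = +-62, y = +-68 mm; the front right one (-62, -68) hangs 8 mm above the bench, so some 2 N on the blue dot tip it 0.08 rad. Origin on the bench below the casing's centre, x to its back, y to its left, z up.
- short_foot (a point): Centre of the underside of the short foot (flat rubber disc, 22 mm across, 7 mm thick), 8 mm above the bench, 17 mm in from the casing's right side, 18 mm from its front. The wedge starts 2 to 10 cm right of it (balance's -y side), thin end towards it.
- blue_dot (a point): Centre of the blue dot, 24 mm across, on the flat top of the casing straight above the short foot, 66 mm above the bench. The place to press.
- shim: Yellow plastic wedge, 90 x 50 mm, 80 g, loose, flat on the bench. Origin on its underside at mid-length; x to the thin end, z up. The top is a ramp, 3 mm high at the thin edge (x = +45), rising 1 in 6 to 16 mm at x = -33; behind it an upright push plate 12 mm thick, 50 wide, 30 high (x = -45 to -33). Stays where it is left.
- snug_point (a point): Point on the wedge's underside, on its centre line, 19 mm behind the thin edge (x = +26 mm). When it is straight below the centre of the short foot and the wedge points about along the balance's +y, the ramp just touches the foot; pushed further, it lifts the corner.
- push_face (a point): Middle of the outer face of the wedge's push plate (x = -45 mm, 15 mm above the bench), the flat upright face to push on, 71 mm behind the snug point.
- beaker: Small glass beaker, 59 x 67 mm, 67 mm high, right of the balance and behind the wedge's path. Origin at the middle of its base. Leave alone.
- tape: Roll of tan tape lying flat, 98 mm across, 25 mm high, in front of the balance. Origin at the middle of its underside. Leave alone.
- mug: White enamel mug with a black rim and a handle, 127 x 99 mm, 101 mm high, left of and in front of the balance. Origin below it on the bench. Leave alone. (A tall fixed retort stand with a clamp rises farther back at the left.)
There are look-alikes about, which are no part of the job. Of the things that look like the shim, take the one that is farthest to the robot's right at the start.

How it is judged:
By the outcome, as a careful person would: the job done as asked, in the order asked, and still so for the second after the job is handed in, with the robot touching nothing.
It also fails if it takes over 51 s, if anything falls off the work surface, if the arm or the gripper's body presses on something with over 40 N, if the wrist force passes 120 N, or if a joint passes its speed limit or range.

## Working session

There is one attempt and no reset: what is moved stays moved. The work goes in short steps, Python scripts to look and compute and a tool call to move; the robot and the scene stay as the last step left them, time stands still between calls to the robot, and variables do not carry over. Pictures are saved under pics/ and viewed, at most 10 in all, crops included, and the job is handed in when it is done.

Besides the shell and the picture viewer there is one more tool, called after "Request:" as a command line: name --argument value ..., lists and objects as JSON in quotes. step_arm: Moves the arm, as the interface text tells. Its arguments: {"type":"object","properties":{"targets":{"type":"array","items":{"type":"array","items":{"type":"array","items":{"type":"number"}}}},"squeeze":{"type":"number"}},"required":["targets"]}

```bash
mkdir -p pics; ls; cat > h.py <<'E'
import numpy as np, cv2
from rig import ctrl
def cam(n):
    m=ctrl.camera_model(n); f=200/np.tan(np.radians(m["vertical_fov"])/2)
    K=np.array([[f,0,m["cx"]],[0,f,m["cy"]],[0,0,1.]])
    return K,cv2.Rodrigues(np.array(m["rvec"],float))[0],np.array(m["tvec"],float).ravel(),m
def ray(n,u,v,z):
    K,R,t,_=cam(n); c=-R.T@t; d=R.T@np.linalg.inv(K)@np.array([u,v,1.])
    return c+d*(z-c[2])/d[2]
def proj(n,p):
    K,R,t,_=cam(n); q=K@(R@np.array(p,float)+t); return q[:2]/q[2]
E
python3 - <<'E'
from h import *
for n in("scene","top"):
    im=ctrl.read_camera(n); cv2.imwrite(f"pics/{n}0.png",im); K,R,t,m=cam(n); print(n,m,-R.T@t)
    hsv=cv2.cvtColor(im,cv2.COLOR_BGR2HSV)
    for nm,lo,hi in(("yel",(20,100,80),(35,255,255)),("blue",(100,120,50),(130,255,255))):
        k=cv2.inRange(hsv,lo,hi); c,_=cv2.findContours(k,cv2.RETR_EXTERNAL,cv2.CHAIN_APPROX_NONE)
        for x in c:
            if cv2.contourArea(x)>15: print(nm,cv2.contourArea(x),cv2.minAreaRect(x))
E
```

```text
pics
scene {'vertical_fov': 56.99631031951369, 'cx': 319.50129357308566, 'cy': 191.93395467613973, 'rvec': array([ 2.28473087, -0.90065341,  0.31838086]), 'tvec': array([-0.41445672,  0.36659065,  0.69259086])} [ 0.19270067 -0.41611387  0.75865728]
yel 974.0 ((361.5000305175781, 292.5000305175781), (43.84061813354492, 26.870054244995117), 45.0)
yel 443.0 ((228.48648071289062, 178.41893005371094), (24.9886474609375, 20.54987335205078), 80.53767395019531)
yel 494.0 ((308.13153076171875, 171.05068969726562), (19.357101440429688, 35.716251373291016), 87.87889862060547)
yel 63.0 ((156.88233947753906, 12.470585823059082), (5.857122898101807, 13.666620254516602), 77.47119140625)
blue 34.0 ((304.79266357421875, 394.8658752441406), (14.211812019348145, 5.15373420715332), 51.34019470214844)
blue 874.5 ((267.734619140625, 353.8730773925781), (109.63224029541016, 12.541929244995117), 52.12501525878906)
blue 104.5 ((201.6153564453125, 269.42303466796875), (15.808956146240234, 8.320503234863281), 56.3099365234375)
blue 52.0 ((335.5, 250.5), (7.0, 9.0), 90.0)
blue 819.0 ((20.0, 261.0), (40.0, 52.0)
[... 1285 characters left out ...]
.12734271, -2.1530524 ,  0.14150082]), 'tvec': array([0.00535059, 0.56799349, 0.85821476])} [ 0.43808341 -0.01225318  0.93118773]
yel 896.5 ((206.66558837890625, 241.86305236816406), (38.8668327331543, 24.98012351989746), 28.610462188720703)
yel 942.5 ((414.5, 233.0), (24.0, 43.0), 90.0)
yel 845.5 ((263.1982727050781, 166.32861328125), (24.69622802734375, 39.49267578125), 25.201122283935547)
blue 1869.5 ((18.5, 364.0), (70.0, 37.0), 90.0)
blue 37.5 ((378.7500305175781, 227.2500457763672), (7.071067810058594, 6.363961219787598), 45.0)
blue 77.5 ((123.08216857910156, 143.59080505371094), (8.312902450561523, 37.551387786865234), 27.299571990966797)
blue 732.5 ((118.0, 20.5), (41.0, 36.0), 90.0)
```

View pics/scene0.png

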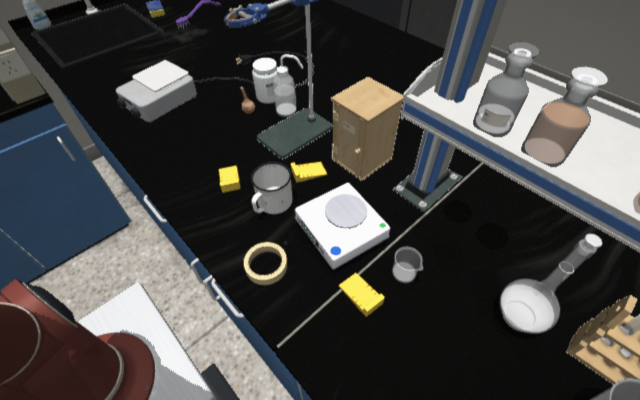

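View pics/top0.png

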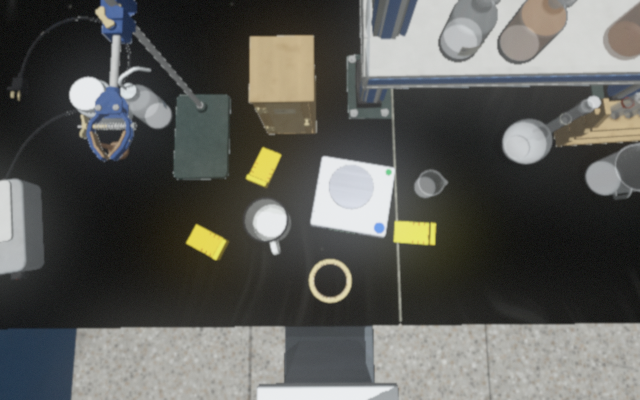

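The scene view shows the balance with its blue dot at about (336,250) and the rightmost yellow wedge at (361,292). In the top view the dot is at (379,227) and the wedge at (414,233), with its thin end towards the balance and its plate on the right.

```bash
python3 - <<'E'
from h import *
s=ctrl.state(); print(s["time_s"],s["tcp_pos"],s["orientation"],s["contact_force"],ctrl.hold_point_z)
for n,c,w in(("top",(379,227),(414,233)),("scene",(336,250),(361,292))):
    im=cv2.imread(f"pics/{n}0.png"); hsv=cv2.cvtColor(im,cv2.COLOR_BGR2HSV)
    def blob(lo,hi,p):
        k=cv2.inRange(hsv,lo,hi); l,lab,st,ce=cv2.connectedComponentsWithStats(k); i=lab[p[1],p[0]]; return (lab==i).astype(np.uint8),ce[i],st[i]
    b,ce,st=blob((100,80,50),(130,255,255),c); print(n,"dot",ce,st,ray(n,*ce,0.066))
    k,ce,st=blob((20,90,60),(38,255,255),w)
    x=cv2.findContours(k,cv2.RETR_EXTERNAL,cv2.CHAIN_APPROX_NONE)[0][0]
    pts=cv2.approxPolyDP(cv2.convexHull(x),2.0,True)[:,0]
    print("wedge",ce,st); 
    for p in pts: print(p,ray(n,*p,0)[:2].round(4),ray(n,*p,0.03)[:2].round(4))
    if n=="top":
        g=((hsv[...,1]<40)&(hsv[...,2]>120)).astype(np.uint8); g=cv2.morphologyEx(g,cv2.MORPH_OPEN,np.ones((5,5)))
        l,lab,st,_=cv2.connectedComponentsWithStats(g); i=lab[225,330]; print(st[i])
        x=cv2.findContours((lab==i).astype(np.uint8),cv2.RETR_EXTERNAL,cv2.CHAIN_APPROX_NONE)[0][0]
        r=cv2.minAreaRect(x); q=[ray(n,*p,0.066)[:2].round(4) for p in cv2.boxPoints(r)]; print(r,q,[np.linalg.norm(q[j]-q[j-1]).round(4) for j in range(4)])
a=cv2.imread("pics/top0.png")[130:270,300:460]; b=cv2.imread("pics/scene0.png")[180:320,280:440]
cv2.imwrite("pics/crop0.png",cv2.resize(np.hstack([a,b]),None,fx=2.5,fy=4 and 2.5,interpolation=cv2.INTER_CUBIC))
E
```

```text
0.1 [ 0.14985608 -0.63196109  0.30169702] [-1.79867374e+02  3.21542086e-03  1.33429816e+01] [-0.64353499  0.28423029 -0.04156868] 0.0653
top dot [378.81944444 227.38888889] [375 223   9  10  72] [ 0.49993318 -0.12139187  0.066     ]
wedge [415.21042471 232.58494208] [ 393  220   44   27 1036]
[394 221] [ 0.5194 -0.1663] [ 0.5168 -0.1613]
[436 222] [ 0.5158 -0.2658] [ 0.5133 -0.2577]
[436 244] [ 0.4639 -0.2631] [ 0.463 -0.255]
[432 246] [ 0.4593 -0.2535] [ 0.4586 -0.2457]
[394 242] [ 0.4697 -0.1645] [ 0.4687 -0.1596]
[ 310  156   87   80 5337]
((354.0000305175781, 196.49998474121094), (79.73350524902344, 72.33554077148438), 9.462322235107422) [array([0.5057, 0.0335]), array([0.6679, 0.0056]), array([ 0.6348, -0.1717]), array([ 0.4748, -0.1394])] [np.float64(0.1756), np.float64(0.1646), np.float64(0.1804), np.float64(0.1632)]
scene dot [335.31944444 250.38888889] [331 246  10   9  72] [ 0.50259491 -0.11908441  0.066     ]
wedge [361.48857143 293.53238095] [ 338  272   47   45 1050]
[355 272] [ 0.5248 -0.1626] [ 0.5116 -0.1727]
[384 296] [ 0.5287 -0.2461] [ 0.5154 -0.2528]
[382 303] [ 0.5133 -0.2537] [ 0.5006 -0.2601]
[366 316] [ 0.467  -0.2496] [ 0.4562 -0.2562]
[338 285] [ 0.4737 -0.159 ] [ 0.4626 -0.1692]
```

View pics/crop0.png

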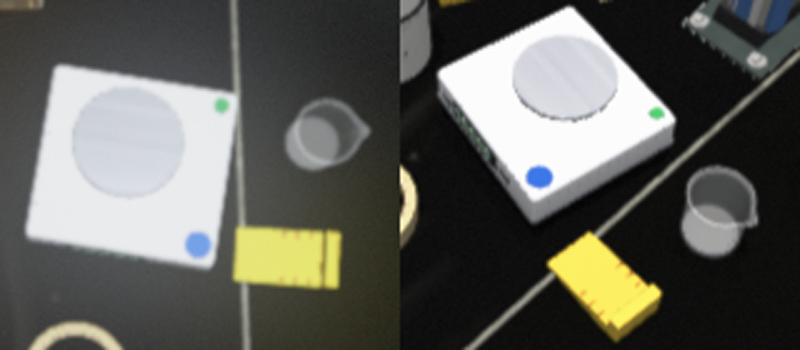

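The crop confirms the layout: the wedge's ramp points to the balance's right side, its plate is at the far right, and the blue dot sits at the front-right corner. From the two views, the foot is at about (0.501, -0.120). The push face is at about (0.4915, -0.2525) and needs to go about 62 mm in +y, with a turn of a few degrees clockwise.

Request:
step_arm --targets '[[[2.8,2.5,0,0,0,0.106,0.8],[2.8,2.5,0,0,0,0.106,0.8],[2.8,2.5,0,0,0,0.106,0.8],[2.8,2.5,0,0,0,0.106,0.8],[2.8,2.5,0,0,0,0.106,0.8],[2.8,2.5,0,0,0,0.106,0.8]]]'

```text
time_s: 0.6
tcp_pos: [0.3189, -0.4809, 0.3024]
orientation: [-180.0, -0.0, 50.1]
contact_force: [0.8, -0.6, 0.2]
finger_gap: 0.0577
grip_force: 0.0
```

Request:
step_arm --targets '[[[2.8,2.5,0,0,0,0.106,0.8],[2.8,2.5,0,0,0,0.106,0.8],[2.8,2.5,-1,0,0,0.106,0.8],[2.8,2.5,-2,0,0,0.106,0.8],[2.8,2.5,-2,0,0,0.106,0.8],[2.8,2.5,-2,0,0,0.106,0.8],[0,0,-2,0,0,0,0.8],[0,0,0,0,0,0,0.8]]]'

```text
time_s: 1.27
tcp_pos: [0.4841, -0.3301, 0.2098]
orientation: [-179.6, -0.3, 86.6]
contact_force: [-2.5, -0.6, -1.1]
finger_gap: 0.0087
grip_force: 0.0
```

Request:
step_arm --targets '[[[0.7,0,-2.5,0,0,0,0.8],[0,0,-3,0,0,0,0.8],[0,0,-2.5,0,0,0,0.8],[0,0.5,-2,0,0,0,0.8],[0,1.0,-1.5,0,0,0,0.8],[0,1.5,0,0,0,0,0.8],[0,1,0,0,0,0,0.8],[0,0,0,0,0,0,0.8]]]'

```text
time_s: 1.93
tcp_pos: [0.4922, -0.2912, 0.1004]
orientation: [179.9, -0.1, 86.4]
contact_force: [1.3, 0.5, -0.6]
finger_gap: 0.0078
grip_force: 0.0
```

```bash
python3 - <<'E'
from h import *
s=ctrl.state(); print(s["tcp_pos"],s["contact_force"])
a=ctrl.read_camera("top")[180:280,330:450]; b=ctrl.read_camera("scene")[230:330,300:420]
cv2.imwrite("pics/c1.png",cv2.resize(np.hstack([a,b]),None,fx=3.3,fy=3.3,interpolation=cv2.INTER_CUBIC))
E
```

```text
[ 0.49218867 -0.29115324  0.1003923 ] [ 1.32821453  0.50654519 -0.61522351]
```

View pics/c1.png

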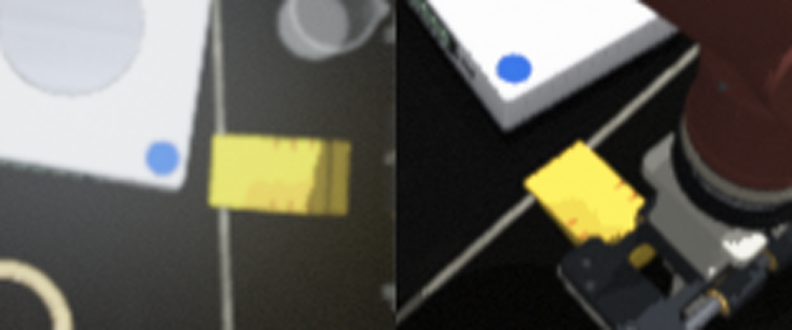

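The crop shows the wedge not moved yet, with its thin edge about 9 mm right of the casing's right side and the fingers just behind the plate. I'll lower a little and approach gently.

Request:
step_arm --targets '[[[0,0.8,-0.7,0,0,0,0.8],[0,0.8,0,0,0,0,0.8],[0,0.4,0,0,0,0,0.8],[0,0.3,0,0,0,0,0.8],[0,0.3,0,0,0,0,0.8],[0,0.3,0,0,0,0,0.8],[0,0.3,0,0,0,0,0.8],[0,0.0,0,0,0,0,0.8]]]'

```text
time_s: 2.7
tcp_pos: [0.4914, -0.2613, 0.092]
orientation: [180.0, -0.0, 86.3]
contact_force: [-0.2, 0.9, 0.9]
finger_gap: 0.0081
grip_force: 0.0
```

```bash
cat > m.py <<'E'
from h import *
import sys
s=ctrl.state(); print(s["time_s"],np.round(s["tcp_pos"],4),s["orientation"],np.round(s["contact_force"],1))
for n,w in(("top",(404,232)),("scene",(352,284))):
    im=ctrl.read_camera(n); cv2.imwrite(f"pics/{n}_{s['time_s']:.2f}.png",im); hsv=cv2.cvtColor(im,cv2.COLOR_BGR2HSV)
    def comp(lo,hi,p):
        k=cv2.inRange(hsv,lo,hi); l,lab,st,ce=cv2.connectedComponentsWithStats(k)
        ok=[i for i in range(1,l) if st[i,4]>40 ]; i=min(ok,key=lambda i:np.hypot(*(ce[i]-p))); return (lab==i).astype(np.uint8),ce[i],st[i]
    _,ce,st=comp((100,80,50),(130,255,255),(379,227) if n=="top" else (336,250)); print(n,"dot",ce.round(1),ray(n,*ce,0.066)[:2].round(4))
    k,ce,st=comp((20,90,40),(38,255,255),w)
    x=cv2.findContours(k,cv2.RETR_EXTERNAL,cv2.CHAIN_APPROX_NONE)[0][0]
    for p in cv2.approxPolyDP(cv2.convexHull(x),2.0,True)[:,0]: print(p,ray(n,*p,0)[:2].round(4),ray(n,*p,0.03)[:2].round(4))
E
python3 m.py
```

```text
2.7 [ 0.4914 -0.2613  0.092 ] [ 1.79998323e+02 -2.22908151e-02  8.62671281e+01] [-0.2  0.9  0.9]
top dot [378.8 227.4] [ 0.4999 -0.1214]
[394 221] [ 0.5194 -0.1663] [ 0.5168 -0.1613]
[430 223] [ 0.5136 -0.2515] [ 0.5112 -0.2438]
[434 227] [ 0.504  -0.2605] [ 0.5019 -0.2525]
[431 243] [ 0.4663 -0.2515] [ 0.4654 -0.2438]
[394 243] [ 0.4673 -0.1644] [ 0.4664 -0.1595]
scene dot [335.3 250.4] [ 0.5026 -0.1191]
[364 280] [ 0.525  -0.1903] [ 0.5119 -0.1992]
[359 290] [ 0.4992 -0.1992] [ 0.487  -0.2078]
[353 294] [ 0.4827 -0.1967] [ 0.4712 -0.2054]
[343 292] [ 0.47   -0.1784] [ 0.4591 -0.1878]
[338 287] [ 0.4703 -0.1624] [ 0.4594 -0.1725]
[338 284] [ 0.4754 -0.1573] [ 0.4643 -0.1675]
[353 272] [ 0.5214 -0.1595] [ 0.5084 -0.1697]
```

Request:
step_arm --targets '[[[0,0.3,0,0,0,0,0.8],[0,0.3,0,0,0,0,0.8],[0,0.3,0,0,0,-0.01,0.8],[0,0.3,0,0,0,-0.01,0.8],[0,0.3,0,0,0,-0.01,0.8],[0,0.3,0,0,0,-0.01,0.8],[0,0.3,0,0,0,-0.01,0.8],[0,0.3,0,0,0,-0.01,0.8]]]'

```text
time_s: 3.47
tcp_pos: [0.4913, -0.2376, 0.092]
orientation: [-180.0, -0.0, 82.7]
contact_force: [0.4, 0.2, -0.4]
finger_gap: 0.0079
grip_force: 0.1
```

```bash
python3 m.py
```

```text
3.4667 [ 0.4913 -0.2376  0.092 ] [-1.79994898e+02 -4.00631699e-03  8.27373777e+01] [ 0.4  0.2 -0.4]
top dot [378.8 227.4] [ 0.4999 -0.1214]
[389 219] [ 0.5244 -0.1546] [ 0.5216 -0.15  ]
[418 222] [ 0.5164 -0.2232] [ 0.5138 -0.2164]
[422 227] [ 0.5043 -0.2321] [ 0.5022 -0.225 ]
[418 244] [ 0.4643 -0.2208] [ 0.4635 -0.2141]
[384 241] [ 0.4723 -0.1409] [ 0.4712 -0.1368]
scene dot [335.3 250.4] [ 0.5026 -0.1191]
[346 285] [ 0.4868 -0.1712] [ 0.4751 -0.1809]
[352 283] [ 0.5   -0.177] [ 0.4879 -0.1864]
[360 296] [ 0.4905 -0.2104] [ 0.4787 -0.2185]
[354 298] [ 0.4776 -0.2046] [ 0.4663 -0.213 ]
```

Request:
step_arm --targets '[[[0,0.4,0,0,0,0,0.8],[0,0.4,0,0,0,0,0.8],[0,0.4,0,0,0,0,0.8],[0,0.4,0,0,0,0,0.8],[0,0.4,0,0,0,0,0.8],[0,0.3,0,0,0,0,0.8],[0,0,0,0,0,0,0.8],[0,0,0,0,0,0,0.8]]]'

```text
time_s: 4.23
tcp_pos: [0.4913, -0.2146, 0.092]
orientation: [-180.0, -0.0, 82.8]
contact_force: [0.5, -0.1, 0.2]
finger_gap: 0.008
grip_force: 0.0
```

```bash
python3 m.py; python3 - <<'E'
import cv2,numpy as np,glob,os
f=sorted(glob.glob("pics/top_*.png"),key=os.path.getmtime)[-1]; g=f.replace("top","scene")
a=cv2.imread(f)[190:270,350:450]; b=cv2.imread(g)[230:310,310:410]
cv2.imwrite("pics/c2.png",cv2.resize(np.hstack([a,b]),None,fx=4,fy=4,interpolation=cv2.INTER_CUBIC))
E
```

```text
4.2333 [ 0.4913 -0.2146  0.092 ] [-1.79995106e+02 -1.14981289e-02  8.28173312e+01] [ 0.5 -0.1  0.2]
top dot [378.8 227.4] [ 0.4999 -0.1214]
[372 239] [ 0.4774 -0.1127] [ 0.4761 -0.1095]
[389 220] [ 0.522  -0.1545] [ 0.5193 -0.1499]
[407 222] [ 0.5167 -0.1971] [ 0.5141 -0.1911]
[411 227] [ 0.5047 -0.2061] [ 0.5025 -0.1998]
[406 244] [ 0.4647 -0.1926] [ 0.4638 -0.1867]
scene dot [335.3 250.4] [ 0.5026 -0.1191]
[340 276] [ 0.4926 -0.1463] [ 0.4808 -0.157 ]
[345 276] [ 0.5009 -0.1541] [ 0.4887 -0.1645]
[352 287] [ 0.493  -0.1837] [ 0.4812 -0.1929]
[346 290] [ 0.4782 -0.1796] [ 0.4669 -0.189 ]
[337 279] [ 0.4824 -0.147 ] [ 0.471  -0.1577]
```

View pics/c2.png

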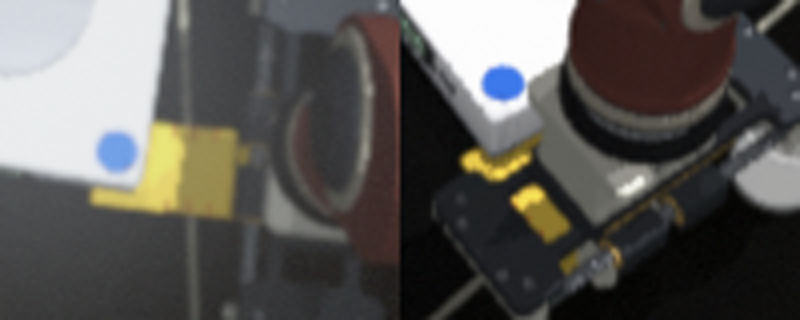

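The crop shows the thin edge's front corner emerging at the casing's front at about top pixel (373,238), so the snug point is about 12–14 mm short of the foot. I'll push 9 mm, then go on in small steps, watching the force.

Request:
step_arm --targets '[[[0,0.3,0,0,0,0,0.8],[0,0.3,0,0,0,0,0.8],[0,0.3,0,0,0,0,0.8],[0,0,0,0,0,0,0.8],[0,0,0,0,0,0,0.8]]]'

```text
time_s: 4.75
tcp_pos: [0.4913, -0.2055, 0.092]
orientation: [-180.0, -0.0, 82.8]
contact_force: [-0.1, 0.1, 0.3]
finger_gap: 0.0082
grip_force: 0.0
```

Request:
step_arm --targets '[[[0,0.1,0,0,0,0,0.8],[0,0,0,0,0,0,0.8]]]'

```text
time_s: 4.92
tcp_pos: [0.4913, -0.2048, 0.092]
orientation: [-180.0, -0.0, 82.8]
contact_force: [-0.1, -0.3, -0.5]
finger_gap: 0.0081
grip_force: 0.0
```

Request:
step_arm --targets '[[[0,0.1,0,0,0,0,0.8],[0,0,0,0,0,0,0.8]]]'

```text
time_s: 5.08
tcp_pos: [0.4912, -0.2039, 0.092]
orientation: [-180.0, 0.0, 82.8]
contact_force: [0.2, 1.5, 0.4]
finger_gap: 0.0078
grip_force: 0.0
```

```bash
python3 m.py
```

```text
5.0833 [ 0.4912 -0.2039  0.092 ] [-1.79995726e+02  5.64187554e-05  8.27822889e+01] [0.2 1.5 0.4]
top dot [378.8 227.4] [ 0.4999 -0.1214]
[404 223] [ 0.5144 -0.1899] [ 0.5119 -0.1841]
[406 229] [ 0.5001 -0.194 ] [ 0.4981 -0.1882]
[401 244] [ 0.4648 -0.1808] [ 0.4639 -0.1754]
[369 240] [ 0.4751 -0.1056] [ 0.4739 -0.1026]
[369 237] [ 0.4822 -0.1058] [ 0.4807 -0.1028]
[389 221] [ 0.5196 -0.1544] [ 0.517  -0.1498]
scene dot [334.4 250.5] [ 0.501 -0.118]
[337 272] [ 0.4947 -0.1345] [ 0.4828 -0.1456]
[347 280] [ 0.4971 -0.1642] [ 0.4851 -0.1741]
[345 285] [ 0.4851 -0.1697] [ 0.4736 -0.1794]
[340 284] [ 0.4787 -0.1603] [ 0.4674 -0.1705]
[334 277] [ 0.4809 -0.1388] [ 0.4695 -0.1498]
```

Request:
step_arm --targets '[[[0,0.1,0,0,0,0,0.8],[0,0,0,0,0,0,0.8]]]'

```text
time_s: 5.35
tcp_pos: [0.4913, -0.2029, 0.092]
orientation: [-180.0, -0.0, 82.8]
contact_force: [-0.2, -0.1, -0.2]
finger_gap: 0.008
grip_force: 0.0
```

Request:
step_arm --targets '[[[0,0.1,0,0,0,0,0.8],[0,0,0,0,0,0,0.8]]]'

```text
time_s: 5.52
tcp_pos: [0.4913, -0.2018, 0.092]
orientation: [-180.0, -0.0, 82.8]
contact_force: [-0.8, 0.1, -0.6]
finger_gap: 0.0081
grip_force: 0.0
```

Request:
step_arm --targets '[[[0,0.1,0,0,0,0,0.8],[0,0,0,0,0,0,0.8]]]'

```text
time_s: 5.68
tcp_pos: [0.4913, -0.2007, 0.092]
orientation: [-180.0, -0.0, 82.8]
contact_force: [0.6, -0.0, 0.9]
finger_gap: 0.0077
grip_force: 0.0
```

```bash
python3 m.py
```

```text
5.6833 [ 0.4913 -0.2007  0.092 ] [-1.79995898e+02 -1.05516143e-02  8.27940591e+01] [ 0.6 -0.   0.9]
top dot [378.8 227.4] [ 0.4999 -0.1214]
[402 222] [ 0.5168 -0.1852] [ 0.5143 -0.1796]
[404 229] [ 0.5001 -0.1893] [ 0.4981 -0.1836]
[401 243] [ 0.4671 -0.1809] [ 0.4662 -0.1754]
[367 240] [ 0.4751 -0.1009] [ 0.4739 -0.098 ]
[368 236] [ 0.4845 -0.1035] [ 0.483  -0.1005]
[389 222] [ 0.5172 -0.1543] [ 0.5146 -0.1497]
scene dot [334.3 250.7] [ 0.5004 -0.118 ]
[336 271] [ 0.4949 -0.1311] [ 0.4829 -0.1424]
[346 279] [ 0.4972 -0.1609] [ 0.4852 -0.171 ]
[344 284] [ 0.4852 -0.1665] [ 0.4737 -0.1763]
[339 284] [ 0.4771 -0.1588] [ 0.4658 -0.169 ]
[332 275] [ 0.4811 -0.1321] [ 0.4697 -0.1434]
```

Request:
step_arm --targets '[[[0,0.07,0,0,0,0,0.8],[0,0,0,0,0,0,0.8]]]'

```text
time_s: 5.95
tcp_pos: [0.4913, -0.2002, 0.092]
orientation: [-180.0, -0.0, 82.8]
contact_force: [-0.0, 0.3, -0.3]
finger_gap: 0.0081
grip_force: 0.0
```

Request:
step_arm --targets '[[[0,0.07,0,0,0,0,0.8],[0,0,0,0,0,0,0.8]]]'

```text
time_s: 6.12
tcp_pos: [0.4913, -0.1995, 0.092]
orientation: [-180.0, -0.0, 82.8]
contact_force: [0.1, 0.1, -0.1]
finger_gap: 0.0082
grip_force: 0.0
```

Request:
step_arm --targets '[[[0,0.07,0,0,0,0,0.8],[0,0,0,0,0,0,0.8]]]'

```text
time_s: 6.28
tcp_pos: [0.4913, -0.1988, 0.092]
orientation: [-180.0, -0.0, 82.8]
contact_force: [1.4, -0.5, -0.5]
finger_gap: 0.0082
grip_force: 0.0
```

```bash
python3 m.py
```

```text
6.2833 [ 0.4913 -0.1988  0.092 ] [-1.79995726e+02 -3.52403038e-03  8.27891487e+01] [ 1.4 -0.5 -0.5]
top dot [378.8 227.4] [ 0.4999 -0.1214]
[401 223] [ 0.5145 -0.1827] [ 0.512  -0.1772]
[403 229] [ 0.5001 -0.1869] [ 0.4981 -0.1813]
[400 243] [ 0.4672 -0.1785] [ 0.4662 -0.1732]
[366 240] [ 0.4752 -0.0985] [ 0.474  -0.0957]
[367 236] [ 0.4846 -0.1011] [ 0.4831 -0.0982]
[389 222] [ 0.5172 -0.1543] [ 0.5146 -0.1497]
scene dot [334.  250.9] [ 0.4997 -0.1181]
[336 270] [ 0.4967 -0.1293] [ 0.4846 -0.1406]
[346 280] [ 0.4955 -0.1626] [ 0.4835 -0.1727]
[342 284] [ 0.482  -0.1634] [ 0.4705 -0.1734]
[332 276] [ 0.4794 -0.1339] [ 0.468  -0.1451]
```

Request:
step_arm --targets '[[[0,0.06,0,0,0,0,0.8],[0,0,0,0,0,0,0.8]]]'

```text
time_s: 6.55
tcp_pos: [0.4913, -0.1982, 0.092]
orientation: [-180.0, 0.0, 82.8]
contact_force: [0.4, 0.2, 0.3]
finger_gap: 0.0077
grip_force: 0.1
```

Request:
step_arm --targets '[[[0,0.06,0,0,0,0,0.8],[0,0,0,0,0,0,0.8]]]'

```text
time_s: 6.72
tcp_pos: [0.4912, -0.1978, 0.092]
orientation: [-180.0, 0.0, 82.8]
contact_force: [0.1, -1.1, -0.6]
finger_gap: 0.008
grip_force: 0.4
```

```bash
python3 m.py
```

```text
6.7167 [ 0.4912 -0.1978  0.092 ] [-1.79997815e+02  1.47316668e-02  8.27724556e+01] [ 0.1 -1.1 -0.6]
top dot [378.8 227.4] [ 0.4999 -0.1214]
[401 223] [ 0.5145 -0.1827] [ 0.512  -0.1772]
[403 229] [ 0.5001 -0.1869] [ 0.4981 -0.1813]
[399 243] [ 0.4672 -0.1762] [ 0.4663 -0.1709]
[366 240] [ 0.4752 -0.0985] [ 0.474  -0.0957]
[367 236] [ 0.4846 -0.1011] [ 0.4831 -0.0982]
[389 222] [ 0.5172 -0.1543] [ 0.5146 -0.1497]
scene dot [334.  250.9] [ 0.4996 -0.1179]
[335 270] [ 0.495  -0.1277] [ 0.483  -0.1391]
[338 270] [ 0.5    -0.1324] [ 0.4879 -0.1436]
[345 279] [ 0.4956 -0.1594] [ 0.4836 -0.1695]
[341 284] [ 0.4803 -0.1619] [ 0.469  -0.1719]
[331 274] [ 0.4812 -0.1288] [ 0.4698 -0.1401]
```

Request:
step_arm --targets '[[[0,0.05,0,0,0,0,0.8],[0,0,0,0,0,0,0.8]]]'

```text
time_s: 6.98
tcp_pos: [0.4912, -0.1975, 0.092]
orientation: [180.0, 0.0, 82.8]
contact_force: [-0.2, -1.2, -0.1]
finger_gap: 0.0082
grip_force: 0.8
```

Request:
step_arm --targets '[[[0,0,0,0,0,0,0.8],[0,0,0,0,0,0,0.8]]]'

```text
time_s: 7.15
tcp_pos: [0.4912, -0.1975, 0.092]
orientation: [180.0, 0.0, 82.8]
contact_force: [0.4, -1.1, -0.3]
finger_gap: 0.008
grip_force: 0.9
```

Request:
step_arm --targets '[[[0,0.05,0,0,0,0,0.8],[0,0,0,0,0,0,0.8]]]'

```text
time_s: 7.32
tcp_pos: [0.4912, -0.1971, 0.092]
orientation: [180.0, 0.0, 82.8]
contact_force: [0.5, -2.5, 0.6]
finger_gap: 0.0083
grip_force: 1.3
```

Request:
step_arm --targets '[[[0,0.05,0,0,0,0,0.8],[0,0,0,0,0,0,0.8]]]'

```text
time_s: 7.48
tcp_pos: [0.4912, -0.1968, 0.092]
orientation: [180.0, 0.0, 82.8]
contact_force: [-0.4, -3.5, -0.4]
finger_gap: 0.0078
grip_force: 1.8
```

```bash
python3 m.py
```

```text
7.4833 [ 0.4912 -0.1968  0.092 ] [1.79998271e+02 4.93246092e-02 8.27511312e+01] [-0.4 -3.5 -0.4]
top dot [378.8 227.4] [ 0.4999 -0.1214]
[400 222] [ 0.5169 -0.1804] [ 0.5143 -0.175 ]
[402 229] [ 0.5002 -0.1845] [ 0.4982 -0.179 ]
[399 243] [ 0.4672 -0.1762] [ 0.4663 -0.1709]
[366 240] [ 0.4752 -0.0985] [ 0.474  -0.0957]
[366 236] [ 0.4846 -0.0987] [ 0.4831 -0.096 ]
[389 222] [ 0.5172 -0.1543] [ 0.5146 -0.1497]
scene dot [333.9 251. ] [ 0.4992 -0.1181]
[331 272] [ 0.4847 -0.1251] [ 0.4732 -0.1366]
[337 269] [ 0.5001 -0.129 ] [ 0.488  -0.1404]
[345 280] [ 0.4938 -0.1611] [ 0.4819 -0.1712]
[338 283] [ 0.4772 -0.1556] [ 0.4659 -0.1659]
```

The force rose steadily to 3.5 N while the wedge slowed, so the ramp now touches the foot. I'll back off and check.

Request:
step_arm --targets '[[[0,-0.3,0,0,0,0,0.8],[0,-1,0,0,0,0,0.8],[0,-2,0,0,0,0,0.8],[0,-2,2,0,0,0,0],[0,-3,3,0,0,0,0],[0,-3,3,0,0,0,0],[0,-3,3,0,0,0,0],[0,0,0,0,0,0,0]]]'

```text
time_s: 8.25
tcp_pos: [0.4922, -0.3469, 0.2062]
orientation: [179.3, 0.5, 82.2]
contact_force: [0.3, -0.5, 0.3]
finger_gap: 0.0005
grip_force: 0.0
```

```bash
python3 m.py; python3 - <<'E'
import cv2,numpy as np,glob,os
f=sorted(glob.glob("pics/top_*.png"),key=os.path.getmtime)[-1]; g=f.replace("top","scene")
a=cv2.imread(f)[190:270,350:450]; b=cv2.imread(g)[230:310,310:410]
cv2.imwrite("pics/c3.png",cv2.resize(np.hstack([a,b]),None,fx=4,fy=4,interpolation=cv2.INTER_CUBIC))
E
```

```text
8.25 [ 0.4922 -0.3469  0.2062] [179.32795412   0.54600149  82.20812819] [ 0.3 -0.5  0.3]
top dot [378.8 227.4] [ 0.4999 -0.1214]
[408 224] [ 0.5119 -0.1992] [ 0.5095 -0.1932]
[405 245] [ 0.4623 -0.1901] [ 0.4616 -0.1844]
[366 240] [ 0.4752 -0.0985] [ 0.474  -0.0957]
[366 236] [ 0.4846 -0.0987] [ 0.4831 -0.096 ]
[389 221] [ 0.5196 -0.1544] [ 0.517  -0.1498]
scene dot [335.3 250.4] [ 0.5026 -0.1191]
[320 264] [ 0.4804 -0.0927] [ 0.469  -0.1055]
[324 261] [ 0.4926 -0.0933] [ 0.4808 -0.106 ]
[347 263] [ 0.5281 -0.1338] [ 0.5148 -0.145 ]
[362 275] [ 0.5309 -0.1787] [ 0.5175 -0.1881]
[361 283] [ 0.5147 -0.1907] [ 0.502  -0.1996]
[343 294] [ 0.4667 -0.1817] [ 0.4559 -0.191 ]
```

View pics/c3.png

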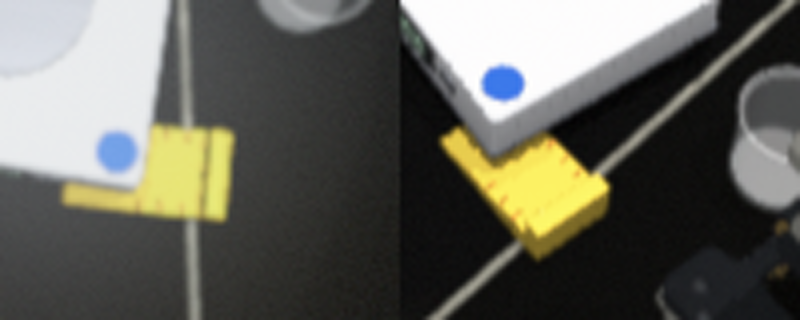

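The wedge is under the corner with the balance unmoved. The foot is about 2 mm off the wedge's centre line, which is fine. Next is the press on the blue dot.

Request:
step_arm --targets '[[[0.2,3.7,0,0,0,0,0],[0.2,3.8,0,0,0,0,0],[0.2,3.8,0,0,0,0,0],[0.1,3.8,0,0,0,0,0],[0.1,3.8,0,0,0,0,0],[0.1,3.7,0,0,0,0,0],[0,0,0,0,0,0,0],[0,0,0,0,0,0,0]]]'

```text
time_s: 9.02
tcp_pos: [0.4994, -0.1066, 0.1994]
orientation: [-179.8, -0.1, 83.3]
contact_force: [0.2, 0.2, 0.1]
finger_gap: 0.0008
grip_force: 0.0
```

Request:
step_arm --targets '[[[0,0,-1.5,0,0,0,0],[0,0,-1.5,0,0,0,0],[0,0,-1,0,0,0,0],[0,0,-0.6,0,0,0,0],[0,0,0,0,0,0,0]]]'

```text
time_s: 9.43
tcp_pos: [0.4991, -0.112, 0.1527]
orientation: [-179.8, -0.0, 82.7]
contact_force: [-0.5, -0.2, -0.0]
finger_gap: 0.0006
grip_force: 0.0
```

```bash
python3 m.py | head -1; python3 - <<'E'
from h import *
s=ctrl.state();p=np.array(s["tcp_pos"])-[0,0,.084]
a=ctrl.read_camera("scene"); u=proj("scene",p); print(p,u)
a=a[200:300,270:400]; cv2.imwrite("pics/c4.png",cv2.resize(a,None,fx=5,fy=5,interpolation=cv2.INTER_CUBIC))
E
```

```text
9.4333 [ 0.4991 -0.112   0.1527] [-1.79771331e+02 -7.64624313e-03  8.27340780e+01] [-0.5 -0.2 -0. ]
[ 0.50019401 -0.11188114  0.07019961] [332.2589528  247.93891138]
```

View pics/c4.png

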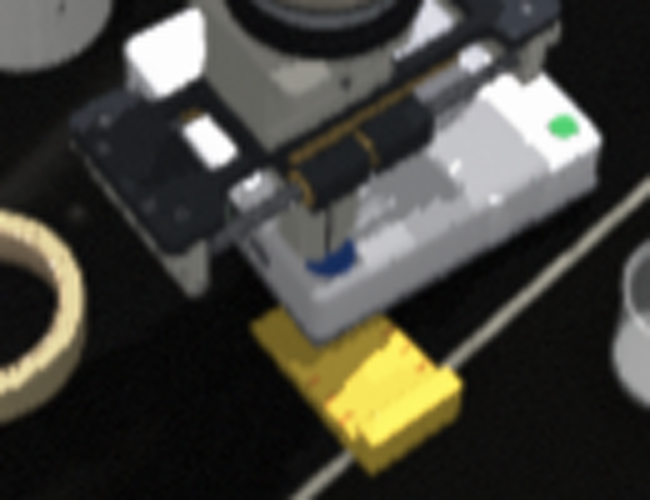

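The crop shows the closed fingertips a few mm above the casing, about 8 mm beyond the dot's centre (dot visible below them at crop (330,258)). I'll shift -0.8 cm in y, then press.

Request:
step_arm --targets '[[[0.1,-0.8,0,0,0,0,0],[0,0,0,0,0,0,0],[0,0,-0.1,0,0,0,0],[0,0,-0.1,0,0,0,0],[0,0,0,0,0,0,0]]]'

```text
time_s: 10.0
tcp_pos: [0.5012, -0.1195, 0.1523]
orientation: [-180.0, -0.0, 82.8]
contact_force: [0.9, 0.1, 0.4]
finger_gap: 0.0004
grip_force: 0.0
```

Request:
step_arm --targets '[[[0,0,-0.1,0,0,0,0],[0,0,-0.1,0,0,0,0],[0,0,0,0,0,0,0]]]'

```text
time_s: 10.25
tcp_pos: [0.5013, -0.1194, 0.1504]
orientation: [-180.0, -0.0, 82.8]
contact_force: [-0.2, 0.2, 0.8]
finger_gap: 0.0007
grip_force: 0.7
```

Request:
step_arm --targets '[[[0,0,-0.1,0,0,0,0],[0,0,-0.1,0,0,0,0],[0,0,0,0,0,0,0]]]'

```text
time_s: 10.5
tcp_pos: [0.5012, -0.1193, 0.1502]
orientation: [180.0, 0.1, 82.8]
contact_force: [-4.2, 0.4, 15.2]
finger_gap: 0.0008
grip_force: 7.5
```

Request:
step_arm --targets '[[[0,0,-0.1,0,0,0,0],[0,0,0,0,0,0,0]]]'

```text
time_s: 10.67
tcp_pos: [0.5012, -0.1194, 0.1501]
orientation: [180.0, 0.1, 82.8]
contact_force: [-5.3, 0.8, 21.4]
finger_gap: 0.0004
grip_force: 10.7
```

Request:
step_arm --targets '[[[0,0,0,0,0,0,0],[0,0,0,0,0,0,0],[0,0,0,0,0,0,0],[0,0,0,0,0,0,0],[0,0,0,0,0,0,0],[0,0,0,0,0,0,0],[0,0,0,0,0,0,0],[0,0,0,0,0,0,0]]]'

```text
time_s: 11.33
tcp_pos: [0.5012, -0.1194, 0.1501]
orientation: [180.0, 0.1, 82.8]
contact_force: [-5.5, 0.6, 21.8]
finger_gap: 0.0001
grip_force: 10.6
```

Request:
step_arm --targets '[[[0,0,0.3,0,0,0,0],[0,0,0.3,0,0,0,0],[0,0,1,0,0,0,0],[0,0,3,0,0,0,0],[0,-3,3,0,0,0,0],[0,-4,2,0,0,0,0],[0,-4,0,0,0,0,0],[0,-4,0,0,0,0,0]]]'

```text
time_s: 12.0
tcp_pos: [0.5019, -0.2678, 0.2437]
orientation: [179.8, 0.1, 82.9]
contact_force: [0.6, -1.0, -1.1]
finger_gap: 0.0004
grip_force: 0.0
```

Request:
step_arm --targets '[[[0,-4,0,0,0,0,0],[0,-4,0,0,0,0,0],[0,0,0,0,0,0,0],[0,0,0,0,0,0,0]]]'

```text
time_s: 12.33
tcp_pos: [0.4998, -0.3497, 0.2409]
orientation: [-179.9, 0.0, 82.4]
contact_force: [-0.2, 2.1, -0.3]
finger_gap: 0.0004
grip_force: 0.0
```

```bash
python3 m.py; python3 - <<'E'
import cv2,numpy as np,glob,os
f=sorted(glob.glob("pics/top_*.png"),key=os.path.getmtime)[-1]; g=f.replace("top","scene")
a=cv2.imread(f)[130:310,230:470]; b=cv2.imread(g)[150:330,220:460]
cv2.imwrite("pics/c5.png",cv2.resize(np.hstack([a,b]),None,fx=1.6,fy=1.6,interpolation=cv2.INTER_CUBIC))
E
```

```text
12.3333 [ 0.4998 -0.3497  0.2409] [-1.79938826e+02  4.03702324e-02  8.24132599e+01] [-0.2  2.1 -0.3]
top dot [378.8 227.4] [ 0.4999 -0.1214]
[408 223] [ 0.5143 -0.1993] [ 0.5118 -0.1933]
[405 245] [ 0.4623 -0.1901] [ 0.4616 -0.1844]
[366 240] [ 0.4752 -0.0985] [ 0.474  -0.0957]
[366 236] [ 0.4846 -0.0987] [ 0.4831 -0.096 ]
[389 221] [ 0.5196 -0.1544] [ 0.517  -0.1498]
scene dot [335.3 250.4] [ 0.5026 -0.1191]
[320 264] [ 0.4804 -0.0927] [ 0.469  -0.1055]
[324 261] [ 0.4926 -0.0933] [ 0.4808 -0.106 ]
[347 263] [ 0.5281 -0.1338] [ 0.5148 -0.145 ]
[362 275] [ 0.5309 -0.1787] [ 0.5175 -0.1881]
[361 283] [ 0.5147 -0.1907] [ 0.502  -0.1996]
[343 294] [ 0.4667 -0.1817] [ 0.4559 -0.191 ]
```

View pics/c5.png

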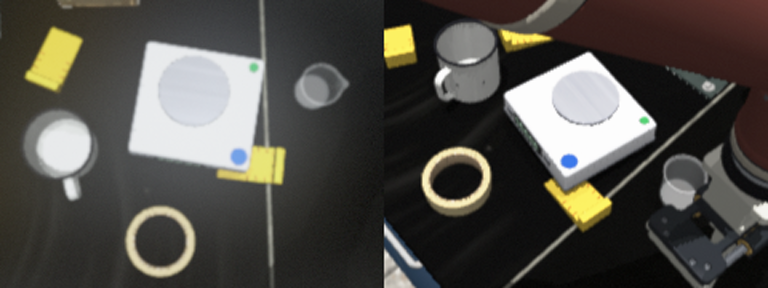

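The final picture shows the wedge still under the dot's corner and the balance where it was (dot at top pixel (379,227), as before). The beaker, tape and mug are untouched, and the robot is clear of everything.

```bash
python3 -c "
from rig import ctrl
print(ctrl.finish_job())"
```

```text
the job is handed in; nothing more can be done
None
```

The wedge was pushed under the short foot until it just touched, with the foot about 2 mm off the middle of its width. The balance then held level under a press of about 21 N on the blue dot, nothing else was moved, and the job was handed in at about 12 s.

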